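# Weigh out a hundred grams of garlic

### The arm

A 6-joint arm with a two-finger parallel gripper is mounted at the origin on a cart in front of the work surface, level with it; the furniture and walls round the work are solid. World frame = base frame: x ahead of the robot, y to its left, z up, the work surface at z = 0. Lengths are in mm, angles in rad, forces in N, time in s.
With the tool pointing down it reaches from about 425 to 950 mm from the base axis. Payload 3.5 kg.
Tool frame: the origin (TCP) lies at the very end of the fingers, on their centre line; the grasp point (between the pads) lies 19 mm behind it; z points along the fingers, y is the direction in which the jaws open and shut (so a half turn about z gives the same grasp; the last joint's range is limited). The gripper opens to 85 mm and grips with 20 to 120 N. Pads are 22 mm wide; open, the fingers measure 114 mm over their backs; the gripper's body (76 mm by 85 mm) begins 54 mm behind the grasp point. The pads swing forward as they close: fully open they stand 13 mm farther back than shut.
Start: joints at [1.073, 0.286, 1.577, -0, 1.279, -0.15], TCP at [230.024, 634.583, 231.325] pointing down, gripper open.
Joint ranges: [-2.77, 2.77], [-0.9, 2.22], [0.21, 2.48], [-1.53, 4.67], [0.24, 2.81], [-2.84, 2.84]. Speed limits (rad/s): [2.79, 2.79, 3.14, 3.14, 3.14, 3.14].

### API

Orientations are given as a unit quaternion [w, x, y, z].
In Python, from workcell import arm gives the robot as it stands.
- The arm moves only by the tool drive_tool, never from a script. Its argument "motion" is a list of rows, each a list of 7 numbers: the shift along the tool's x, y, z as a fraction of full scale, then the turn, a rotation vector about the tool's x, y, z as a fraction of full scale, then the closure, from -1 (fully open) to 1 (shut). In form: [[dx, dy, dz, rx, ry, rz, fingers], ...]. A call has 1 to 5 rows; each row shifts and turns the pose as measured when the row begins, along the tool's axes as they then stand; what a row does not reach is not made up. Full scale, the value 1, is 0.03 m for a shift and 0.15 rad for a turn. A row lasts 1/10 s, in which the tool goes at most 50 mm and 8.59 degrees, less where a joint would pass 70% of its speed; a pose out of reach is approached as far as the arm can. A call with a number of a shift or a turn outside -1 to 1 is refused whole. A call with a gripper value outside its range is refused whole. The fingers move at their own pace and stop on an object; "grip_force" is the grip in N (left out, the last holds). Time passes only in rows, so rows that do not move let the fingers close. It gives the time, the measured TCP pose, the force and the opening at its end, in the units of the state.
- arm.observe(): the state, without advancing time (a new reading comes with each control period).
- arm.read_camera(name): name is "side" or "top"; returns the picture (384x512x3 uint8, red, green, blue); there is no depth.
- arm.get_calibration(name): a dict with "vertical_fov" (degrees; the focal length in pixels is half the picture's height over the tangent of half this angle, whatever the lens; pixels are square), "cx", "cy" (the principal point, pixels), "eye" and "rotation" of the camera in the world. Camera axes: x right, y down, z forward; pixel columns grow to the right and rows downward; lengths in mm; the calibration is good to about 2 mm. A picture is of the moment at which its call begins. get_calibration takes no time and is no camera call.
- arm.finish_job(): hands the job in, once; it reports no verdict.
The state is a dict: "time": time; "joint_positions": joint angles; "joint_velocities": joint speeds; "effort": joint torques, N m; "ee_pos": TCP position; "tool_rot": TCP orientation; "contact_force": force on the tool from outside, world axes, zero at the start; "wrist_torque": the same for the moment, N m; "gripper_width": finger opening in mm.
Only numpy, scipy, OpenCV 4.12 (cv2) and the standard library are available. Lean on these libraries where they do the work, as an engineer would, in place of code of your own. Each camera call takes 0.05 s, during which the arm holds its last target. There are 200 camera calls.

### The job

Weigh out about 100 g of garlic on the kitchen scale: put whole garlic bulbs on its steel tray, one by one, until the needle stands near the bold 100 g mark in the middle of the dial. Any bulb that is no longer needed stays where it lies on the worktop, and nothing else goes on the tray.

Things in the scene. Friction and masses are not known exactly. Their poses are not given: they have to be found in the camera images.
- garlic_a: whole garlic bulb, pale, pointed top, about 56 mm across and 56 mm tall, widest about 25 mm above its underside, about 50 g, stands upright on the worktop; origin at the centre of its underside, z up
- garlic_b: whole garlic bulb, pale, pointed top, about 56 mm across and 56 mm tall, widest about 25 mm above its underside, about 50 g, stands upright on the worktop; origin at the centre of its underside, z up
- garlic_c: whole garlic bulb, pale, pointed top, about 56 mm across and 56 mm tall, widest about 25 mm above its underside, about 50 g, stands upright on the worktop; origin at the centre of its underside, z up
- tray_mid (a point): centre of the upper face of the scale's tray floor (about 74 mm above the worktop when empty). The tray is a flat steel tray, 180 mm along this frame's x and 220 mm along its y, with a rim 4 mm thick that rises 8 mm over the floor. It is sprung and sinks 6 mm per 100 g, at most 13 mm. The grey case, 50 mm high, stands beneath it, and the sloping dial projects from the case on the -x side, reaching about 70 mm past the tray's edge, all of it below the tray's rim. z is up
- needle (a joint): angle of the scale's needle in rad, turning with the load on the tray: 0 with an empty tray (pointing at the +y end of the dial's half circle), 1.57 at the bold middle mark (100 g, pointing up the sloping dial), 3.14 at 200 g; 0.785 per 50 g. One bulb reads about 0.8

How it is judged (in metres and radians):
On the way:
1. one bulb alone lies on the tray and the needle shows its weight (between 32 and 68 g) (((horizontal distance between garlic_a and tray_mid below 0.125 m and z of garlic_a in the frame of tray_mid above -0.008 m) or (horizontal distance between garlic_b and tray_mid below 0.125 m and z of garlic_b in the frame of tray_mid above -0.008 m) or (horizontal distance between garlic_c and tray_mid below 0.125 m and z of garlic_c in the frame of tray_mid above -0.008 m)) and value of joint needle between 0.5 and 1.07 rad), for 0.2 s.
At the end, for the whole second after the job is handed in: Two of the three garlic bulbs lie at rest on the scale's tray, the needle stands within 0.37 rad (about 24 g) of the 100 g mark, and the third bulb is within 40 mm of where it lay at the start ((((horizontal distance between garlic_a and tray_mid below 0.125 m and z of garlic_a in the frame of tray_mid above -0.008 m) and (horizontal distance between garlic_b and tray_mid below 0.125 m and z of garlic_b in the frame of tray_mid above -0.008 m) and distance of garlic_c from where it was at the start of the episode below 0.04 m) or ((horizontal distance between garlic_a and tray_mid below 0.125 m and z of garlic_a in the frame of tray_mid above -0.008 m) and (horizontal distance between garlic_c and tray_mid below 0.125 m and z of garlic_c in the frame of tray_mid above -0.008 m) and distance of garlic_b from where it was at the start of the episode below 0.04 m) or ((horizontal distance between garlic_b and tray_mid below 0.125 m and z of garlic_b in the frame of tray_mid above -0.008 m) and (horizontal distance between garlic_c and tray_mid below 0.125 m and z of garlic_c in the frame of tray_mid above -0.008 m) and distance of garlic_a from where it was at the start of the episode below 0.04 m)) and value of joint needle between 1.2 and 1.94 rad and linear speed of each of garlic_a, garlic_b, garlic_c below 0.03 m/s); the robot touches nothing.
It also fails if it takes over 56 s, if anything falls off the work surface, if the arm or the gripper's body presses on something with over 40 N, if the wrist force passes 120 N, or if a joint passes its speed limit or range.

## Working session

There is one attempt and no reset: what is moved stays moved. The work goes in short steps, Python scripts to look and compute and a tool call to move; the robot and the scene stay as the last step left them, time stands still between calls to the robot, and variables do not carry over. Pictures are saved under pics/ and viewed, about 8 in all and at most 12, crops included, and the job is handed in when it is done.

Besides the shell and the picture viewer there is one more tool, called after "Call:" by a JSON object that holds its "name" and its "arguments". drive_tool: Moves the arm, as the interface text tells. Its arguments: {"type":"object","properties":{"motion":{"type":"array"},"grip_force":{"type":"number"}},"required":["motion"]}

```bash
mkdir -p pics; python3 - <<'E'
from workcell import arm
import cv2
for n in("side","top"):
    cv2.imwrite(f"pics/{n}0.png",cv2.cvtColor(arm.read_camera(n),cv2.COLOR_RGB2BGR)); print(n,arm.get_calibration(n))
print(arm.observe())
E
```

```text
side {'vertical_fov': 57.925381259587155, 'cx': 254.4014224877798, 'cy': 189.92525167932547, 'eye': array([459.24556225, 828.76605372, 689.38766627]), 'rotation': array([ 0.02342943, -0.05065882,  0.90108701, -0.43003134])}
top {'vertical_fov': 44.37812723667013, 'cx': 255.28851936203216, 'cy': 195.96939187723774, 'eye': array([ 409.67270488,   96.13400393, 1310.41578562]), 'rotation': array([-0.03798259,  0.71263501, -0.6991923 ,  0.04288109])}
{'time': 0.1, 'joint_positions': array([ 1.07295659e+00,  2.87103428e-01,  1.57805929e+00, -9.80385869e-06,
        1.27861339e+00, -1.50002902e-01]), 'joint_velocities': array([ 1.09343482e-05, -4.24860573e-03, -1.56171293e-03, -2.78855653e-03,
        3.46227134e-04, -1.60018380e-05]), 'effort': array([ 2.11129925e-03, -4.07299340e+01, -2.93699419e+01, -8.30366798e-05,
        3.35555982e-03, -3.38090494e-06]), 'ee_pos': array([229.76585322, 634.04297382, 230.05240238]), 'tool_rot': array([-3.43034476e-04,  1.73041473e-01,  9.84913934e-01, -1.03644854e-03]), 'contact_force': array([ 0.46653916, -0.2032066 , -0.44264042]), 'wrist_torque': array([ 0.00308882, -0.00220203,  0.01046236]), 'gripper_width': 85.62794460164075}
```

View pics/top0.png

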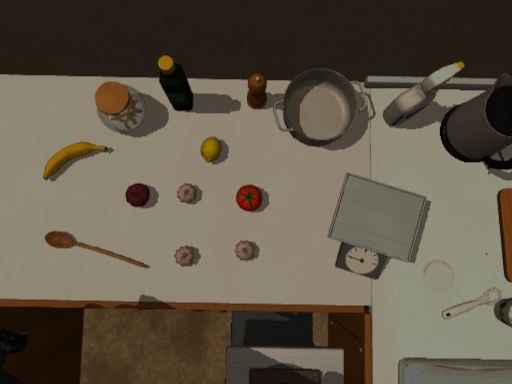

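View pics/side0.png

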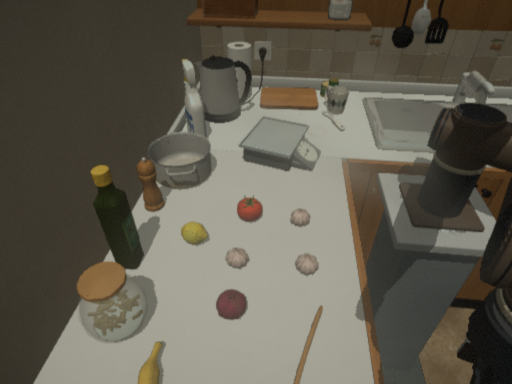

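The top view shows garlic bulbs at about (187,193), (185,256) and (245,250), the tray centred near (378,217), and the dial below it. The side view shows the bulbs at about (236,257), (307,263) and (300,216). A tomato, an onion and a lemon lie close by.

```bash
cat > h.py <<'E'
from workcell import arm
import numpy as np, cv2
from scipy.spatial.transform import Rotation as R
def cal(n):
    c=arm.get_calibration(n); q=np.ravel(c['rotation']); f=192/np.tan(np.radians(c['vertical_fov']/2))
    return c,R.from_quat(q,scalar_first=True).as_matrix(),f
def ray(n,uv):
    c,M,f=cal(n); return c['eye'],M@np.array([(uv[0]-c['cx'])/f,(uv[1]-c['cy'])/f,1])
def plane(n,uv,z):
    e,d=ray(n,uv); return (e+d*(z-e[2])/d[2]).round(1)
def proj(n,p):
    c,M,f=cal(n); q=M.T@(np.array(p)-c['eye']); return q[:2]/q[2]*f+[c['cx'],c['cy']]
def tri(a,b):
    e1,d1=ray('top',a);e2,d2=ray('side',b)
    s=np.linalg.lstsq(np.c_[d1,-d2],e2-e1,rcond=None)[0]; p,q=e1+s[0]*d1,e2+s[1]*d2
    return ((p+q)/2).round(1),np.linalg.norm(p-q).round(1)
def save(n,name,box=None,k=1):
    im=arm.read_camera(n)
    o=im if box is None else im[box[1]:box[3],box[0]:box[2]]
    cv2.imwrite(f'pics/{name}.png',cv2.resize(o[...,::-1],None,fx=k,fy=k,interpolation=cv2.INTER_CUBIC)); return im
def blob(im,uv,r=17):
    # garlic: differs from the surrounding local counter colour
    x,y=map(int,uv); p=im[y-r:y+r+1,x-r:x+r+1].astype(int)
    bg=np.median(np.r_[p[0],p[-1],p[:,0],p[:,-1]],axis=0)
    m=(np.abs(p-bg).sum(2)>40).astype('uint8')
    n,l,s,c=cv2.connectedComponentsWithStats(m); i=1+np.argmax(s[1:,4])
    return c[i]+[x-r,y-r],s[i]
E
python3 - <<'E'
from h import *
T=cv2.imread('pics/top0.png')[...,::-1];S=cv2.imread('pics/side0.png')[...,::-1]
for a,b in (((187,193),(236,257)),((245,250),(300,216)),((185,256),(307,263))):
    ca,sa=blob(T,a);cb,sb=blob(S,b)
    print(ca,sa,cb,sb,tri(ca,cb),plane('top',ca,25),plane('side',cb,25))
for uv in ((346,175),(426,191),(411,258),(330,238),(378,217)): print(plane('top',uv,82))
print('bg side',plane('side',(275,140),80))
t=cv2.resize(T[160:290,160:440][...,::-1],None,fx=2.8,fy=2.8,interpolation=cv2.INTER_CUBIC);cv2.imwrite('pics/c1.png',t)
E
```

```text
[189.25555556 193.48444444] [  7   6  26  23 450] [236.91851852 257.99012346] [  6   7  25  23 405] (array([563.4, 271.7,  13.6]), np.float64(2.5)) [560.8 270.1  25. ] [562.9 281.1  25. ]
[246.6590389  250.27459954] [  6   7  26  22 437] [299.96357616 217.79139073] [  7   9  21  20 302] (array([409.4, 109.3,  14.5]), np.float64(1.2)) [408.8 109.2  25. ] [410.8 120.4  25. ]
[187.08387097 255.72258065] [  6   6  27  22 465] [306.46210269 264.16870416] [  5   7  24  24 409] (array([391.7, 271.6,  13.5]), np.float64(1.5)) [391.1 270.1  25. ] [393.6 281.   25. ]
[ 611.4 -149.9   82. ]
[ 572.9 -361.    82. ]
[ 396.8 -318.    82. ]
[ 444.6 -107.6   82. ]
[ 501.8 -233.4   82. ]
bg side [ 502.9 -195.6   80. ]
```

View pics/c1.png

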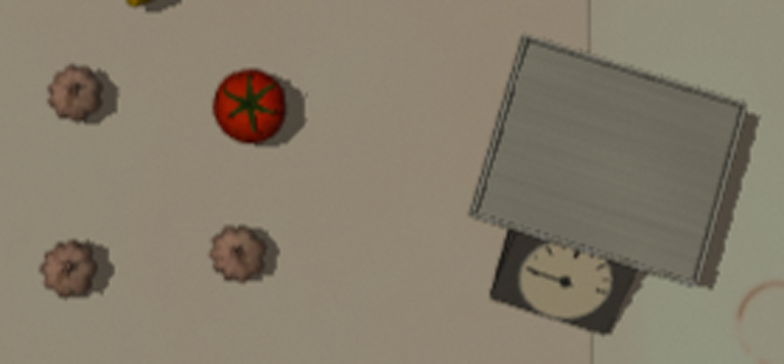

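Call:
{"name": "drive_tool", "arguments": {"motion": [[-0.95,-0.5,0,0,0,0,-1],[-0.95,-0.5,0,0,0,0,-1],[-0.95,-0.5,0,0,0,0,-1],[-0.95,-0.5,0,0,0,0,-1],[-0.95,-0.5,0,0,0,0,-1]], "grip_force": 30}}

```text
time: 0.6
ee_pos: [337.2, 512.7, 226.0]
tool_rot: [-0.002, 0.169, 0.986, -0.003]
contact_force: [0.0, 0.3, 0.5]
gripper_width: 85.2
```

```bash
cat >> h.py <<'E'
def go(p):
    "remaining shift in full-scale units along tool axes, and tilt from straight down (units of .15 rad, tool axes)"
    s=arm.observe(); M=R.from_quat(s['tool_rot'],scalar_first=True)
    d=M.inv().apply(np.array(p)-s['ee_pos'])/30
    z=M.apply([0,0,1]); t=M.inv().apply(np.cross(z,[0,0,-1]))/.15
    print('t',round(s['time'],2),'pos',s['ee_pos'].round(1),'w',s['gripper_width'].round(1),'F',s['contact_force'].round(1),'x axis',M.apply([1,0,0]).round(3)); print('to',p,d.round(2),'tilt',t.round(2))
E
python3 - <<'E'
from h import *
for z in (20,25,30): print([plane('top',u,z) for u in ((187.1,192.9),(185,255.7))])
go([565,276,150])
E
```

```text
[array([562.9, 276.8,  20. ]), array([391. , 276.4,  20. ])]
[array([562.3, 276.1,  25. ]), array([391.1, 275.7,  25. ])]
[array([561.7, 275.4,  30. ]), array([391.2, 275. ,  30. ])]Traceback (most recent call last):
  File "<stdin>", line 3, in <module>
  File "h.py", line 33, in go
    print('t',round(s['time'],2),'pos',s['ee_pos'].round(1),'w',s['gripper_width'].round(1),'F',s['contact_force'].round(1),'x axis',M.apply([1,0,0]).round(3)); print('to',p,d.round(2),'tilt',t.round(2))
                                                                ^^^^^^^^^^^^^^^^^^^^^^^^
AttributeError: 'float' object has no attribute 'round'
```

Call:
{"name": "drive_tool", "arguments": {"motion": [[-0.95,-0.48,0.3,0,0,0,-1],[-0.95,-0.48,0.3,0,0,0,-1],[-0.95,-0.48,0.3,0,0,0,-1],[-0.95,-0.48,0.3,0,0,0,-1],[-0.95,-0.48,0.3,0,0,0,-1]]}}

```text
time: 1.1
ee_pos: [450.5, 391.5, 179.0]
tool_rot: [-0.002, 0.169, 0.986, -0.003]
contact_force: [-0.0, -0.8, -0.2]
gripper_width: 85.5
```

Call:
{"name": "drive_tool", "arguments": {"motion": [[-0.95,-0.48,0.3,0,0,0,-1],[-0.95,-0.48,0.3,0,0,0,-1],[-0.95,-0.48,0.3,0,0,0,-1],[-0.95,-0.48,0.3,0,0,0,-1],[0,0,0,0,0,0,-1]]}}

```text
time: 1.6
ee_pos: [541.5, 290.8, 137.1]
tool_rot: [-0.005, 0.171, 0.985, -0.006]
contact_force: [0.3, 0.6, -0.1]
gripper_width: 85.3
```

```bash
sed -i "s/s\['gripper_width'\].round(1)/round(s['gripper_width'],1)/" h.py
python3 - <<'E'
from h import *
go([562,276,75]); go([562,276,3])
save('side','a1',(150,150,406,342),3)
E
```

```text
t 1.6 pos [541.5 290.8 137.1] w 85.3 F [ 0.3  0.6 -0.1] x axis [-0.942  0.337  0.008]
to [562, 276, 75] [-0.83 -0.21  2.07] tilt [-0.08 -0.05 -0.  ]
t 1.6 pos [541.5 290.8 137.1] w 85.3 F [ 0.3  0.6 -0.1] x axis [-0.942  0.337  0.008]
to [562, 276, 3] [-0.85 -0.18  4.47] tilt [-0.08 -0.05 -0.  ]
```

View pics/a1.png

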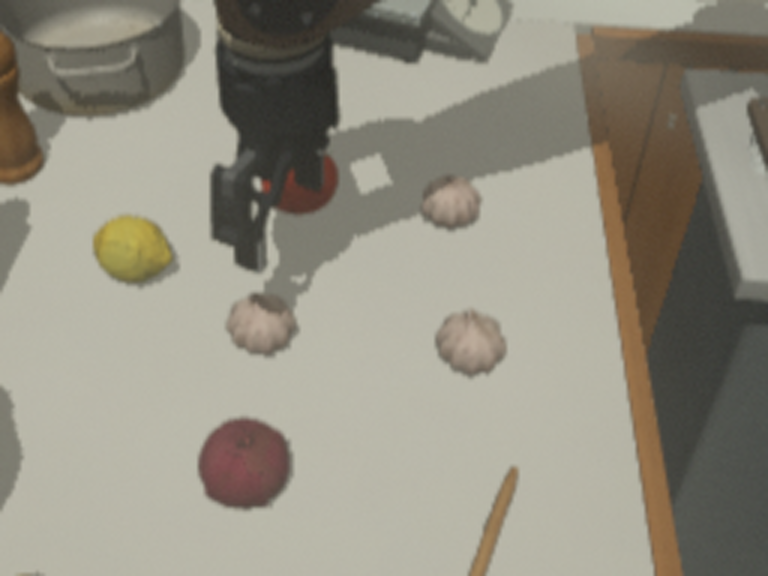

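The gripper, at crop (245,240), is above and behind bulb A at crop (261,323). The bulb is at full-picture (237,258), which agrees with the top view to within about 4 mm. I'm aligning, then descending.

Call:
{"name": "drive_tool", "arguments": {"motion": [[-0.83,-0.2,0.9,0,0,0,-1],[0,0,1,-0.08,-0.05,0,-1],[0,0,0,0,0,0,-1]]}}

```text
time: 1.95
ee_pos: [561.2, 279.7, 80.7]
tool_rot: [0.0, 0.17, 0.985, 0.001]
contact_force: [-0.9, 0.0, -1.0]
gripper_width: 85.3
```

```bash
python3 - <<'E'
from h import *
go([562,277,3])
E
```

```text
t 1.95 pos [561.2 279.7  80.7] w 85.3 F [-0.9  0.  -1. ] x axis [-0.942  0.335  0.   ]
to [562, 277, 3] [-0.05 -0.08  2.59] tilt [ 0.02 -0.    0.  ]
```

Call:
{"name": "drive_tool", "arguments": {"motion": [[-0.05,-0.08,0.9,0,0,0,-1],[0,0,0.9,0,0,0,-1],[0,0,0.6,0,0,0,-1],[0,0,0.1,0,0,0,-1]]}}

```text
time: 2.35
ee_pos: [563.2, 282.1, 9.9]
tool_rot: [0.003, 0.167, 0.986, 0.003]
contact_force: [-0.7, 0.6, -0.5]
gripper_width: 85.5
```

Call:
{"name": "drive_tool", "arguments": {"motion": [[0,0,0,0,0,0,1],[0,0,0,0,0,0,1],[0,0,0,0,0,0,1],[0,0,0,0,0,0,1],[0,0,0,0,0,0,1]]}}

```text
time: 2.85
ee_pos: [565.9, 284.3, 15.5]
tool_rot: [0.007, 0.167, 0.986, 0.005]
contact_force: [-0.4, -0.4, 0.0]
gripper_width: 52.2
```

Closed at 52 mm, but the tool drifted up to z = 15.5, so the grip is rather high on the bulb. I'm reopening and regrasping lower.

Call:
{"name": "drive_tool", "arguments": {"motion": [[0,0,0,0,0,0,-1],[0,0,0,0,0,0,-1],[0,0,0,0,0,0,-1]]}}

```text
time: 3.15
ee_pos: [566.6, 284.4, 16.5]
tool_rot: [0.007, 0.167, 0.986, 0.005]
contact_force: [0.9, 0.7, 0.5]
gripper_width: 85.2
```

```bash
python3 - <<'E'
from h import *
go([563,278,3])
E
```

```text
t 3.15 pos [566.6 284.4  16.5] w 85.2 F [0.9 0.7 0.5] x axis [-0.944  0.329 -0.013]
to [563, 278, 3] [ 0.05 -0.25  0.45] tilt [ 0.09  0.08 -0.  ]
```

Call:
{"name": "drive_tool", "arguments": {"motion": [[0.05,0,0.5,0.09,0.08,0,-1],[0,0,0.1,0,0,0,-1]]}}

```text
time: 3.35
ee_pos: [565.7, 285.0, -2.2]
tool_rot: [0.0, 0.167, 0.986, -0.0]
contact_force: [-0.2, -0.1, -0.9]
gripper_width: 85.5
```

Call:
{"name": "drive_tool", "arguments": {"motion": [[0,0,0.06,0,0,0,1],[0,0,0.06,0,0,0,1],[0,0,0.05,0,0,0,1],[0,0,0,0,0,0,1],[0,0,0,0,0,0,1]]}}

```text
time: 3.85
ee_pos: [568.8, 286.6, -2.4]
tool_rot: [0.002, 0.167, 0.986, 0.001]
contact_force: [0.5, -0.2, -0.4]
gripper_width: 52.5
```

Gripped at 52 mm, lower on the bulb. I'm lifting and checking.

Call:
{"name": "drive_tool", "arguments": {"motion": [[0,0,-0.5,0,0,0,1],[0,0,-0.9,0,0,0,1],[0,0,-1,0,0,0,1],[0,-0.3,-1,0,0,0,1],[-0.2,-0.7,-1,0,0,0,1]]}}

```text
time: 4.35
ee_pos: [559.0, 255.9, 128.0]
tool_rot: [-0.005, 0.166, 0.986, -0.003]
contact_force: [0.4, 0.2, -0.1]
gripper_width: 52.7
```

```bash
python3 - <<'E'
from h import *
go([498,-282,160])
save('side','a2',(150,130,406,322),2)
E
```

```text
t 4.35 pos [559.  255.9 128. ] w 52.7 F [ 0.4  0.2 -0.1] x axis [-0.945  0.327  0.01 ]
to [498, -282, 160] [ -3.92 -17.62  -0.99] tilt [-0.04 -0.06 -0.  ]
```

View pics/a2.png

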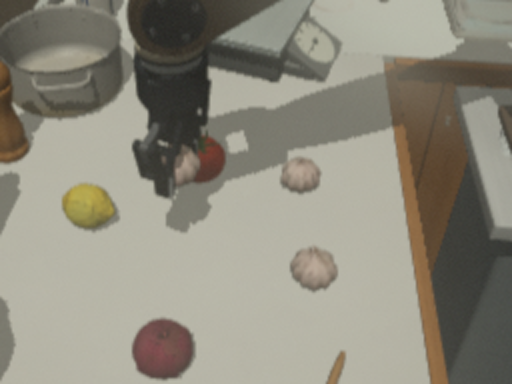

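The bulb is in the jaws at crop (187,165) and clear of the worktop. The other two are undisturbed at crop (300,175) and (313,268). I'm carrying it to the tray.

Call:
{"name": "drive_tool", "arguments": {"motion": [[-0.22,-1,-0.2,0,0,0,1],[-0.22,-1,-0.2,0,0,0,1],[-0.22,-1,-0.2,0,0,0,1],[-0.22,-1,-0.2,0,0,0,1],[-0.22,-1,-0.2,0,0,0,1]]}}

```text
time: 4.9
ee_pos: [544.8, 98.7, 171.5]
tool_rot: [0.003, 0.164, 0.986, -0.0]
contact_force: [-0.0, -0.4, -0.7]
gripper_width: 52.8
```

Call:
{"name": "drive_tool", "arguments": {"motion": [[-0.22,-1,0,0,0,0,1],[-0.22,-1,0,0,0,0,1],[-0.22,-1,0,0,0,0,1],[-0.22,-1,0,0,0,0,1],[-0.22,-1,0,0,0,0,1]]}}

```text
time: 5.4
ee_pos: [526.1, -59.8, 175.5]
tool_rot: [0.006, 0.164, 0.986, 0.0]
contact_force: [0.3, 0.0, -0.9]
gripper_width: 52.0
```

Call:
{"name": "drive_tool", "arguments": {"motion": [[-0.22,-1,0,0,0,0,1],[-0.22,-1,0,0,0,0,1],[-0.22,-1,0,0,0,0,1],[-0.22,-1,0,0,0,0,1],[-0.22,-1,0,0,0,0,1]]}}

```text
time: 5.9
ee_pos: [506.4, -218.2, 177.7]
tool_rot: [0.007, 0.165, 0.986, -0.0]
contact_force: [0.1, -0.5, -0.5]
gripper_width: 52.5
```

```bash
python3 - <<'E'
from h import *
go([498,-282,150])
E
```

```text
t 5.9 pos [ 506.4 -218.2  177.7] w 52.5 F [ 0.1 -0.5 -0.5] x axis [-0.946  0.325 -0.014]
to [498, -282, 150] [-0.41 -2.1   0.92] tilt [0.01 0.09 0.  ]
```

Call:
{"name": "drive_tool", "arguments": {"motion": [[-0.2,-1,0.3,0,0.09,0,1],[-0.2,-0.9,0.5,0,0,0,1],[0,-0.1,0.6,0,0,0,1],[0,0,0,0,0,0,1]]}}

```text
time: 6.3
ee_pos: [497.3, -285.9, 137.3]
tool_rot: [0.002, 0.167, 0.986, -0.0]
contact_force: [0.9, 0.5, -1.0]
gripper_width: 52.3
```

```bash
python3 - <<'E'
from h import *
go([498,-282,76])
E
```

```text
t 6.3 pos [ 497.3 -285.9  137.3] w 52.3 F [ 0.9  0.5 -1. ] x axis [-0.944  0.33  -0.004]
to [498, -282, 76] [0.03 0.13 2.04] tilt [ 0.    0.03 -0.  ]
```

Call:
{"name": "drive_tool", "arguments": {"motion": [[0,0.1,0.8,0,0,0,1],[0,0,0.7,0,0,0,1],[0,0,0.4,0,0,0,1],[0,0,0.1,0,0,0,1]]}}

```text
time: 6.7
ee_pos: [500.7, -283.4, 80.3]
tool_rot: [0.005, 0.167, 0.986, -0.002]
contact_force: [-0.4, -0.2, -1.0]
gripper_width: 52.6
```

```bash
python3 - <<'E'
from h import *
go([498,-282,76])
save('side','a3',(220,90,370,190),4)
E
```

```text
t 6.7 pos [ 500.7 -283.4   80.3] w 52.6 F [-0.4 -0.2 -1. ] x axis [-0.944  0.33  -0.01 ]
to [498, -282, 76] [0.1  0.01 0.14] tilt [-0.01  0.07 -0.  ]
```

View pics/a3.png

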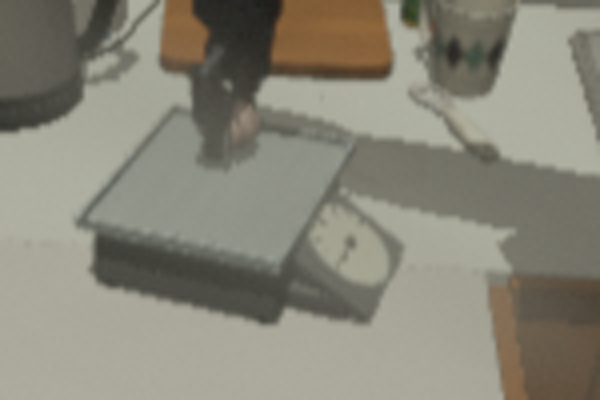

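The held bulb, at crop (243,125), is over the far part of the tray and inside the rim. The needle still reads zero. I'm lowering the last few mm and opening partway.

Call:
{"name": "drive_tool", "arguments": {"motion": [[0.1,0,0.2,0,0.07,0,1],[0,0,0.05,0,0,0,-0.5],[0,0,0.03,0,0,0,-0.6],[0,0,0,0,0,0,-0.6]]}}

```text
time: 7.15
ee_pos: [500.1, -283.5, 75.3]
tool_rot: [0.002, 0.167, 0.986, -0.002]
contact_force: [-0.3, -0.1, 0.3]
gripper_width: 68.1
```

Call:
{"name": "drive_tool", "arguments": {"motion": [[0,0,-0.5,0,0,0,-0.6],[0,0,-1,0,0,0,-0.6],[0,0,-1,0,0,0,-0.6],[0,0,-1,0,0,0,-1],[0.2,1,-0.4,0,0,0,-1]]}}

```text
time: 7.65
ee_pos: [503.5, -254.5, 200.2]
tool_rot: [0.002, 0.169, 0.986, -0.003]
contact_force: [0.0, -0.2, 0.2]
gripper_width: 85.3
```

```bash
python3 - <<'E'
from h import *
go([391,276,140])
save('side','a4',(220,90,370,190),4)
E
```

```text
t 7.65 pos [ 503.5 -254.5  200.2] w 85.3 F [ 0.  -0.2  0.2] x axis [-0.943  0.332 -0.006]
to [391, 276, 140] [ 9.43 15.44  1.88] tilt [-0.03  0.04  0.  ]
```

View pics/a4.png

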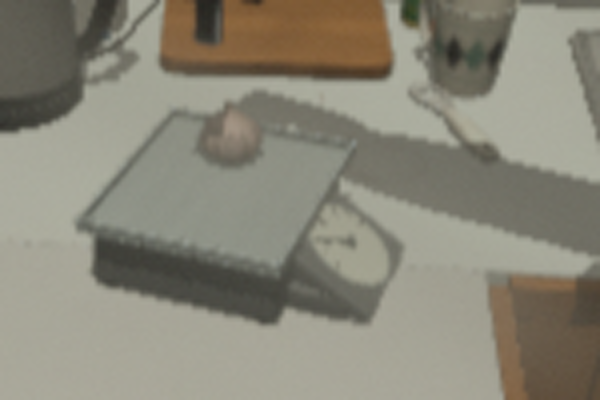

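Bulb A stands on the tray at crop (230,135) and the needle has turned about 45°, i.e. about 50 g. I'm moving to bulb C.

Call:
{"name": "drive_tool", "arguments": {"motion": [[0.55,0.95,0,0,0,0,-1],[0.55,0.95,0,0,0,0,-1],[0.55,0.95,0,0,0,0,-1],[0.55,0.95,0,0,0,0,-1],[0.55,0.95,0,0,0,0,-1]]}}

```text
time: 8.2
ee_pos: [475.4, -85.7, 210.0]
tool_rot: [0.01, 0.169, 0.986, -0.004]
contact_force: [0.5, 0.3, 0.0]
gripper_width: 85.5
```

Call:
{"name": "drive_tool", "arguments": {"motion": [[0.55,0.95,0,0,0,0,-1],[0.55,0.95,0,0,0,0,-1],[0.55,0.95,0,0,0,0,-1],[0.55,0.95,0,0,0,0,-1],[0.55,0.95,0,0,0,0,-1]]}}

```text
time: 8.7
ee_pos: [443.9, 82.3, 214.5]
tool_rot: [0.016, 0.169, 0.985, -0.003]
contact_force: [0.7, 0.9, 1.0]
gripper_width: 85.4
```

```bash
python3 - <<'E'
from h import *
go([391,278,120])
E
```

```text
t 8.7 pos [443.9  82.3 214.5] w 85.4 F [0.7 0.9 1. ] x axis [-0.942  0.333 -0.032]
to [391, 278, 120] [3.93 5.57 3.02] tilt [-0.01  0.21  0.  ]
```

Call:
{"name": "drive_tool", "arguments": {"motion": [[0.68,0.95,0.3,0,0.2,0,-1],[0.68,0.95,0.4,0,0,0,-1],[0.68,0.95,0.5,0,0,0,-1],[0.68,0.95,0.6,0,0,0,-1],[0.68,0.95,0.7,0,0,0,-1]]}}

```text
time: 9.2
ee_pos: [398.2, 258.4, 147.8]
tool_rot: [0.01, 0.169, 0.986, 0.003]
contact_force: [0.1, 0.9, 0.5]
gripper_width: 85.2
```

```bash
python3 - <<'E'
from h import *
go([391,278,80])
E
```

```text
t 9.2 pos [398.2 258.4 147.8] w 85.2 F [0.1 0.9 0.5] x axis [-0.943  0.333 -0.019]
to [391, 278, 80] [0.49 0.52 2.26] tilt [ 0.06  0.13 -0.  ]
```

Call:
{"name": "drive_tool", "arguments": {"motion": [[0.48,0.52,0.7,0.06,0.13,0,-1],[0,0,0.9,0,0,0,-1],[0,0,0.4,0,0,0,-1],[0,0,0,0,0,0,-1]]}}

```text
time: 9.6
ee_pos: [388.2, 283.1, 88.0]
tool_rot: [0.0, 0.165, 0.986, 0.001]
contact_force: [0.7, -0.9, 0.3]
gripper_width: 85.2
```

```bash
python3 - <<'E'
from h import *
go([391,278,0])
save('side','a5',(230,180,380,300),4)
E
```

```text
t 9.6 pos [388.2 283.1  88. ] w 85.2 F [ 0.7 -0.9  0.3] x axis [-0.946  0.326 -0.   ]
to [391, 278, 0] [-0.14 -0.14  2.93] tilt [ 0.02  0.   -0.  ]
```

View pics/a5.png

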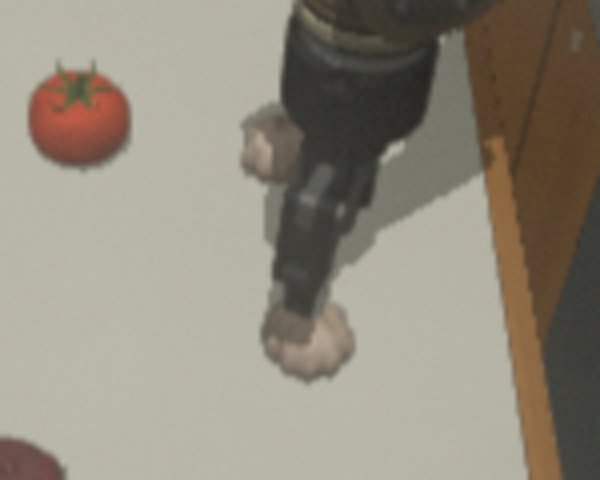

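Bulb C, at crop (308,340), is where it was, under the fingers. I'm descending.

Call:
{"name": "drive_tool", "arguments": {"motion": [[-0.14,-0.14,0.9,0,0,0,-1],[0,-0.05,0.9,0,0,0,-1],[0,-0.05,0.8,0,0,0,-1],[0,0,0.2,0,0,0,-1]]}}

```text
time: 10.05
ee_pos: [399.6, 276.5, 12.1]
tool_rot: [0.009, 0.167, 0.986, 0.007]
contact_force: [0.0, 0.1, 0.5]
gripper_width: 85.8
```

```bash
python3 - <<'E'
from h import *
go([391,278,-1])
E
```

```text
t 10.05 pos [399.6 276.5  12.1] w 85.8 F [0.  0.1 0.5] x axis [-0.944  0.329 -0.015]
to [391, 278, -1] [ 0.29 -0.05  0.43] tilt [0.11 0.1  0.  ]
```

Call:
{"name": "drive_tool", "arguments": {"motion": [[0.29,-0.05,0.4,0.11,0.1,0,-1],[0.05,0,0.05,0,0,0,-1]]}}

```text
time: 10.25
ee_pos: [391.5, 278.8, 0.0]
tool_rot: [0.001, 0.168, 0.986, 0.0]
contact_force: [-0.4, 1.4, -0.9]
gripper_width: 85.5
```

Call:
{"name": "drive_tool", "arguments": {"motion": [[0.06,0,0.06,0,0,0,1],[0.06,0,0.06,0,0,0,1],[0.04,0,0.05,0,0,0,1],[0,0,0,0,0,0,1],[0,0,0,0,0,0,1]]}}

```text
time: 10.75
ee_pos: [389.8, 281.9, -0.7]
tool_rot: [0.004, 0.167, 0.986, 0.002]
contact_force: [0.2, -0.1, 0.3]
gripper_width: 50.4
```

Call:
{"name": "drive_tool", "arguments": {"motion": [[0,0,-0.5,0,0,0,1],[0,0,-0.9,0,0,0,1],[0,0,-1,0,0,0,1],[0,0,-1,0,0,0,1],[0,0,-1,0,0,0,1]]}}

```text
time: 11.25
ee_pos: [383.9, 280.2, 129.9]
tool_rot: [-0.001, 0.167, 0.986, -0.002]
contact_force: [0.4, -0.2, -1.4]
gripper_width: 50.6
```

Call:
{"name": "drive_tool", "arguments": {"motion": [[-0.3,-0.5,-0.8,0,0,0,1],[-0.55,-0.8,-0.2,0,0,0,1],[-0.6,-0.9,0,0,0,0,1]]}}

```text
time: 11.55
ee_pos: [405.7, 205.7, 167.2]
tool_rot: [0.004, 0.164, 0.987, 0.002]
contact_force: [0.4, 0.2, -0.6]
gripper_width: 50.7
```

```bash
python3 - <<'E'
from h import *
go([514,-188,160])
save('side','a6',(200,90,380,290),3)
E
```

```text
t 11.55 pos [405.7 205.7 167.2] w 50.7 F [ 0.4  0.2 -0.6] x axis [-0.946  0.323 -0.007]
to [514, -188, 160] [ -7.65 -11.25   0.24] tilt [0.03 0.04 0.  ]
```

View pics/a6.png

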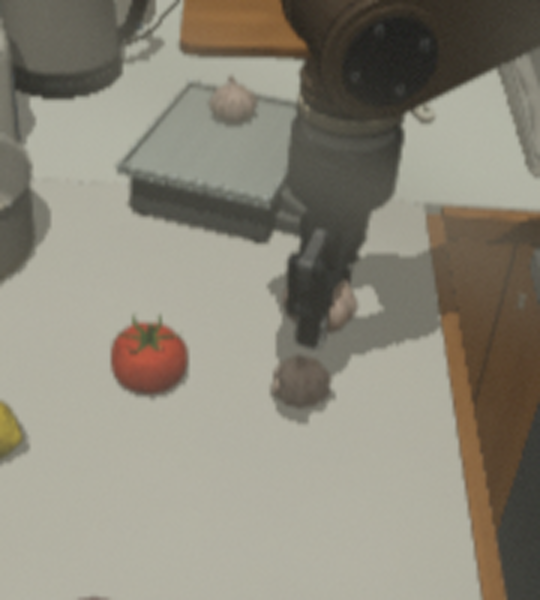

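Bulb C is held at crop (335,300). B is unmoved at crop (300,383) and A is on the tray. I'm carrying on.

Call:
{"name": "drive_tool", "arguments": {"motion": [[-0.65,-0.95,0,0,0.04,0,1],[-0.65,-0.95,0,0,0,0,1],[-0.65,-0.95,0,0,0,0,1],[-0.65,-0.95,0,0,0,0,1],[-0.65,-0.95,0,0,0,0,1]]}}

```text
time: 12.1
ee_pos: [452.9, 32.3, 167.4]
tool_rot: [0.002, 0.163, 0.987, 0.002]
contact_force: [-0.3, 0.5, -0.8]
gripper_width: 50.6
```

Call:
{"name": "drive_tool", "arguments": {"motion": [[-0.65,-0.95,0,0,0,0,1],[-0.65,-0.95,0,0,0,0,1],[-0.65,-0.95,0,0,0,0,1],[-0.65,-0.95,0,0,0,0,1],[-0.65,-0.95,0,0,0,0,1]]}}

```text
time: 12.6
ee_pos: [499.6, -140.4, 166.2]
tool_rot: [0.003, 0.163, 0.987, 0.003]
contact_force: [0.3, 0.2, -0.5]
gripper_width: 50.9
```

```bash
python3 - <<'E'
from h import *
go([514,-188,130])
im=cv2.imread('pics/a6.png')
print(plane('side',(200+233/3,90+108/3),74+22))
E
```

```text
t 12.6 pos [ 499.6 -140.4  166.2] w 50.9 F [ 0.3  0.2 -0.5] x axis [-0.947  0.322 -0.005]
to [514, -188, 130] [-0.96 -1.35  1.2 ] tilt [0.04 0.03 0.  ]
[ 498.7 -265.    96. ]
```

Call:
{"name": "drive_tool", "arguments": {"motion": [[-0.6,-0.8,0.4,0.04,0.03,0,1],[-0.3,-0.4,0.6,0,0,0,1],[0,0,0.5,0,0,0,1],[0,0,0,0,0,0,1]]}}

```text
time: 13.0
ee_pos: [515.2, -190.0, 120.1]
tool_rot: [0.002, 0.166, 0.986, -0.0]
contact_force: [-0.4, 1.2, -0.3]
gripper_width: 50.5
```

```bash
python3 - <<'E'
from h import *
go([514,-182,73])
E
```

```text
t 13.0 pos [ 515.2 -190.   120.1] w 50.5 F [-0.4  1.2 -0.3] x axis [-0.945  0.328 -0.003]
to [514, -182, 73] [0.13 0.24 1.57] tilt [-0.    0.02  0.  ]
```

Call:
{"name": "drive_tool", "arguments": {"motion": [[0.13,0.24,0.5,0,0,0,1],[0,0,0.5,0,0,0,1],[0,0,0.4,0,0,0,1],[0,0,0.1,0,0,0,1]]}}

```text
time: 13.4
ee_pos: [514.3, -179.3, 73.6]
tool_rot: [0.003, 0.166, 0.986, -0.0]
contact_force: [-0.1, 0.1, -0.8]
gripper_width: 49.9
```

```bash
python3 - <<'E'
from h import *
go([514,-182,73])
save('side','a7',(220,90,370,190),4)
E
```

```text
t 13.4 pos [ 514.3 -179.3   73.6] w 49.9 F [-0.1  0.1 -0.8] x axis [-0.945  0.327 -0.005]
to [514, -182, 73] [-0.02 -0.09  0.02] tilt [ 0.    0.03 -0.  ]
```

View pics/a7.png

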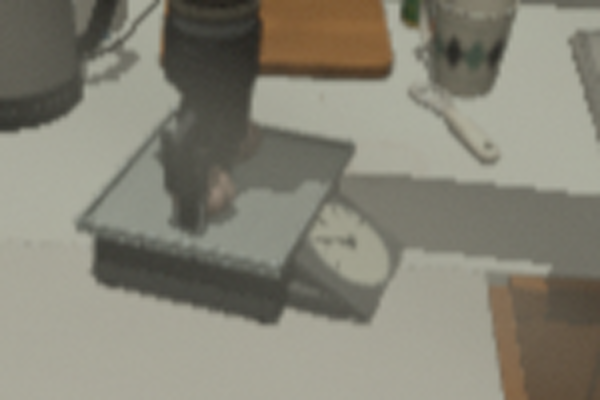

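Bulb C is over the near half of the tray at crop (215,190), inside the rim, and the needle is still at about 50 g. I'm releasing partway and then retreating straight up.

Call:
{"name": "drive_tool", "arguments": {"motion": [[0,-0.05,0.1,0,0,0,1],[0,0,0.05,0,0,0,-0.5],[0,0,0.03,0,0,0,-0.55],[0,0,0,0,0,0,-0.55]]}}

```text
time: 13.85
ee_pos: [515.3, -181.0, 70.0]
tool_rot: [0.004, 0.165, 0.986, -0.001]
contact_force: [0.1, 0.0, -0.5]
gripper_width: 66.3
```

Call:
{"name": "drive_tool", "arguments": {"motion": [[0,0,-0.5,0,0,0,-0.55],[0,0,-1,0,0,0,-0.55],[0,0,-1,0,0,0,-0.55],[0,0,-1,0,0,0,-0.6],[0.2,1,-0.8,0,0,0,-1]]}}

```text
time: 14.35
ee_pos: [517.0, -151.7, 205.0]
tool_rot: [0.003, 0.168, 0.986, -0.001]
contact_force: [0.9, 0.2, -0.5]
gripper_width: 80.6
```

Call:
{"name": "drive_tool", "arguments": {"motion": [[0.3,1,-0.2,0,0,0,-1],[0.3,1,0,0,0,0,-1],[0.3,1,0,0,0,0,-1],[0.3,1,0,0,0,0,-1],[0.3,1,0,0,0,0,-1]]}}

```text
time: 14.85
ee_pos: [529.1, 7.1, 227.2]
tool_rot: [0.015, 0.17, 0.985, -0.002]
contact_force: [0.4, 0.1, 0.1]
gripper_width: 85.3
```

```bash
python3 - <<'E'
from h import *
go([514,-182,73])
a=save('side','s8');b=save('top','t8')
cv2.imwrite('pics/a8.png',np.vstack([cv2.resize(x,(600,296),interpolation=cv2.INTER_CUBIC) for x in (a[90:190,200:400],b[160:300-1,170:450])])[...,::-1])
E
```

```text
t 14.85 pos [529.1   7.1 227.2] w 85.3 F [0.4 0.1 0.1] x axis [-0.942  0.335 -0.031]
to [514, -182, 73] [-1.48 -6.11  5.19] tilt [ 0.    0.21 -0.  ]
```

View pics/a8.png

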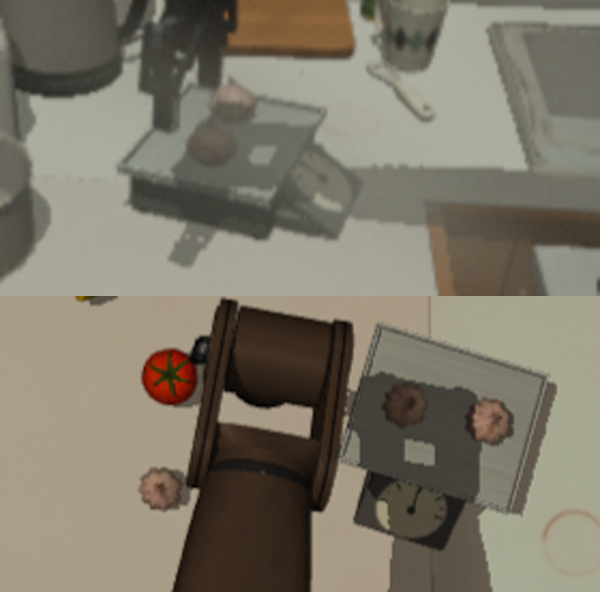

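Both bulbs stand well inside the rim at lower-panel (405,404) and (490,421). The needle points up to the middle mark from the hub at (411,510). Bulb B is at full-picture (245,250), unmoved, and the gripper is clear. I'm letting things settle and handing in.

Call:
{"name": "drive_tool", "arguments": {"motion": [[0,0,0,0,0,0,-1],[0,0,0,0,0,0,-1],[0,0,0,0,0,0,-1]]}}

```text
time: 15.25
ee_pos: [529.5, 7.8, 229.7]
tool_rot: [0.017, 0.168, 0.986, -0.002]
contact_force: [0.4, 0.2, -0.2]
gripper_width: 85.2
```

```bash
python3 -c "
from workcell import arm
print(arm.finish_job())"
```

```text
the job is handed in; nothing more can be done
None
```

I put two garlic bulbs on the scale's tray, one after the other, and left the third where it lay. I handed the job in at about 15 s of the 56 s allowed.

- **Needle:** after the first bulb it had turned about 45° (about 50 g). In the last pictures it pointed at the middle 100 g mark. I judged both readings by eye.
- **Bulbs:** both on the tray stand well inside the rim. The third is at the same image position as at the start, about (245,250) in the top view.
- **Robot:** the gripper was open and clear of everything, at about z = 230 mm.

**Regrasp:** the first grip on bulb one came out too high, because the tool had drifted up to z = 15.5. I reopened and gripped again lower down.

**Position disagreement:** estimates of the first bulb's position on the tray differ by up to about 18 mm in y: the side view gave -265, the gripper -283 at release. This is within the allowed distance from the tray's centre either way.

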